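# Clamp a jam jar in the pump-action jar vice and keep hold

### The arm

A 6-joint arm with a two-finger parallel gripper is mounted at the origin on a cart in front of the work surface, level with it; the furniture and walls round the work are solid. World frame = base frame: x ahead of the robot, y to its left, z up, the work surface at z = 0. Lengths are in m, angles in rad, forces in N, time in s.
With the tool pointing down it reaches from about 0.325 to 0.85 m from the base axis. Payload 15.5 kg.
Tool frame: the origin (TCP) lies on the centre line of the jaws, within the pads' length; the fingertips stand 8 mm ahead of it and the grasp point (between the pads) lies 11 mm behind it (arm.tcp_to_tips is the distance from the TCP to the fingertips, in m); z points along the fingers, y is the direction in which the jaws open and shut (so a half turn about z gives the same grasp; the last joint's range is limited). The gripper opens to 91 mm and grips with 3 to 60 N. Pads are 32 mm wide; open, the fingers measure 118 mm over their backs; the gripper's body (76 mm by 178 mm) begins 60 mm behind the grasp point.
Start: joints at [1.083, 0.494, 1.345, -0, 1.302, -0.096], TCP at [0.239, 0.578, 0.222] pointing down, gripper open.
Joint ranges: [-2.91, 2.91], [-0.82, 2.16], [0.22, 2.67], [-1.22, 4.37], [0.12, 2.79], [-3.08, 3.08]. Speed limits (rad/s): [1.89, 1.89, 2.57, 3.01, 3.01, 3.01].

### API

Orientations are given as [roll, pitch, yaw] about the fixed x, y, z axes, in that order (R = Rz(yaw) Ry(pitch) Rx(roll)).
In Python, from cell import sense, cams, arm gives the robot as it stands.
- The arm moves only by the tool step_arm, never from a script. Its argument "deltas" is a list that holds one entry, the list of rows, each a list of 7 numbers: the shift along the tool's x, y, z in cm, then the turn, a rotation vector about the tool's x, y, z in degrees, then the gripper command: -1 is shut, 1 is fully open, values between are in proportion. In form: [[[x, y, z, rx, ry, rz, jaw], ...]]. A call has 1 to 20 rows; each row shifts and turns the pose as measured when the row begins, along the tool's axes as they then stand; what a row does not reach is not made up. A row lasts 1/10 s, in which the tool goes at most 50 mm and 8.59 degrees, less where a joint would pass 70% of its speed; a pose out of reach is approached as far as the arm can. A call is refused whole if a number of a shift passes 5 or a number of a turn 8.59, either way. A call with a gripper value outside its range is refused whole. The fingers move at their own pace and stop on an object; "force" is the grip in N (left out, the last holds). Time passes only in rows, so rows that do not move let the fingers close. It gives the time, the measured TCP pose, the force and the opening at its end, in the units of the state.
- sense(): the state, without advancing time (a new reading comes with each control period).
- cams.grab_frame(name): name is "side" or "top" or "wrist"; returns (picture, depth): 420x560x3 uint8, blue, green, red; 420x560 float32, m along the optical axis (not along the pixel's ray), 0 where there is no reading.
- cams.camera_params(name): a dict with "mtx" (3x3 intrinsics, pixels), "view" (4x4, takes a point from world to camera coordinates). Camera axes: x right, y down, z forward; pixel columns grow to the right and rows downward; lengths in m; the calibration is good to about 2 mm. A picture is of the moment at which its call begins: read the wrist's pose just before it. camera_params takes no time and is no camera call; for the wrist camera it gives the pose at the moment of the call.
- arm.hand_in(): hands the job in, once; it reports no verdict.
The state is a dict: "t": time; "q": joint angles; "qd": joint speeds; "joint_efforts": joint torques, N m; "ee_pos": TCP position; "ee_rot": TCP orientation; "contact_force": force on the tool from outside, world axes, zero at the start; "wrist_torque": the same for the moment, N m; "finger_gap": finger opening in m.
Only numpy, scipy, OpenCV 4.12 (cv2) and the standard library are available. Lean on these libraries where they do the work, as an engineer would, in place of code of your own. Each camera call takes 0.05 s, during which the arm holds its last target.

### The job

Get the jam jar held in the jar vice so that I can unscrew its lid: flip the red locking catch off by pressing its pad down, then pump the orange trigger against the black handle until the padded jaw has pushed the jar up against the V-shaped anvil and grips it. Grip it firmly but do not crack it (the jaw's spring pushed in by about 4 mm of its 13), move the jaw with the trigger only, without touching the jar, the jaw or the black knob at the end of the push bar, and leave the other things on the worktop alone. Finish while still holding: the trigger and the handle squeezed together between the fingers, nothing let go, because the jaw slackens as soon as the trigger is released.

Things in the scene. Friction and masses are not known exactly. Their poses are not given: they have to be found in the camera images.
- vice: Grey jar vice fixed on the worktop, plate 236 x 100 x 10 mm (x -46 to 190). Origin at worktop height, mid width; x = the way push bar and jaw advance, y = towards the red catch, z up. In mm here: trigger pin x 6, z 85; side cheeks |y| 14 to 20, x -29 to 37, top z 98; catch bracket y 33 to 43, x -5 to 9, top z 110. The rest but handle, trigger and catch is lower (jar 109).
- handle: Black fixed upright handle, 14 mm (x) by 26 mm (y), from vice x = -30 (its flat outer face) to -16 mm, y = 0, top at z = 165 mm. Its origin coincides with the vice's origin. Squeeze it and the trigger bar together from above: fingers closing along the vice's x, one behind the handle's outer face, one in front of the bar.
- trigger_bar: Orange round bar across the trigger, 16 mm thick, 26 mm long along the vice's y. Its origin is on the trigger pin; the bar's axis is 60 mm from it: vice x 17, z 144 mm at rest, x -6.5, z 144 fully squeezed. Handle's outer face to bar's outer face: 55.5 mm at rest, 31.5 squeezed (only the bar moves). Needs 2 to 4 N for its return spring, plus half the force on the push bar.
- trigger (a joint): Trigger angle, rad: 0 at rest (sprung outwards), 0.40 fully squeezed; with the catch on it moves only about 0.05. The push bar moves half as far as the orange bar: about 12 mm a full squeeze, less up to 4.5 mm of idle travel, as the pawl engages ribs 4.5 mm apart; on the way back the pawl clicks over the ribs and the push bar stays.
- catch (a joint): Red locking catch, an over-centre rocker on the +y side, rad: 0 on (its nose blocks the trigger), 1.15 off (nose up and clear). Past about 0.6 it snaps over by itself and stays; 1 to 2 N on the pad flips it.
- catch_pad (a point): Middle of the top of the catch's press pad (22 x 16 mm). On: vice y = 67, z = 140 mm; off: y = 75, z = 97 mm, x = 2 mm. Press it straight down from above.
- push_bar (a joint): Travel of the ribbed push bar towards the anvil, m: 0 to 0.068, starts at 0 to 0.012. A friction brake of 4 N keeps it where it is; more than that pushes it back when the trigger is let go.
- bar_end: Black knob on the rear end of the push bar, 18 mm in diameter, centred on the bar's axis (vice z = 43 mm); its rear face is at vice x = -110 mm + push_bar. Origin as the vice's, moved on by push_bar. Not to be touched.
- jaw: Sliding jaw with a black rubber pad, 46 mm wide, 38 mm high, on a spring plunger at the front of the push bar. Its face is at vice x = 55 mm + push_bar - cushion, z = 27 to 65 mm (origin as the vice's, moved on by push_bar - cushion). Not to be touched.
- cushion (a joint): How far the jaw's spring is pushed in, m: 0 to 0.013; 3 N per mm, so 4 mm is 12 N on the jar. Below 2 mm the jar is held too loosely, over 7.3 mm (22 N) it cracks. It stays at 0 to 1 mm while the jaw only slides the jar along the plate.
- anvil: Fixed V of two rubber-faced plates, 64 mm high, open towards the jaw; the faces lie 31 mm beyond vice x = 128 mm, y = 0, turned 34 deg either way. Its origin coincides with the vice's. A seated jar's centre lies at about vice x = 117 to 128 mm; the jaw meets it at a push_bar of about 0.030 to 0.043.
- jam_jar: Loose jam jar, red contents and a green lid, about 62 mm in diameter (slightly squarish), 99 mm high, 0.3 to 0.56 kg, standing upright on the vice's plate between jaw and anvil. Origin at the middle of its foot, z up. Not to be touched by the robot.
- spice_jar: Bystander: spice jar with a black lid, 40 mm in diameter, 105 mm high; origin at its foot.
- salt_shaker: Bystander: grey salt shaker, 44 mm in diameter, 90 mm high; origin at its foot.
- prep_bowl: Bystander: pale bowl, 125 mm in diameter, 44 mm high; origin at its foot.
- oak_post: Fixed oak post that stands on the floor between the robot's two sides and goes up past the robot, 123 x 93 mm, centred here (x 0.558, y 0.142), turned -45 deg. It does not move; keep the arm and gripper clear of it on the way to the vice.

How it is judged:
On the way, in this order (a step that is already met when the one before it is completed fails the run):
1. the red catch is flipped off (value of joint catch above 1 rad), for 0.2 s.
2. the jaw, pumped forward, presses the jar against the anvil (contact force between each of jaw, anvil and jam_jar above 2 N), for 0.1 s.
At the end, for the whole second after the job is handed in: Catch off; jaw presses the jar with 6 to 20 N against the anvil (over 4 N there); jar upright (0.12 rad), still, on the vice's plate; fingers still squeeze the orange trigger bar (over 3 N, trigger angle over 0.03) and bear on the black handle (over 0.5 N) (value of joint catch above 1 rad and contact force between jaw and jam_jar between 6 and 20 N and contact force between anvil and jam_jar above 4 N and angle between jam_jar's own z axis and vertical below 0.12 rad and linear speed of jam_jar below 0.02 m/s and z of jam_jar in the frame of vice below 0.015 m and value of joint trigger above 0.03 rad and contact force between the fingers and trigger_bar above 3 N and contact force between the fingers and handle above 0.5 N); the arm keeps its last pose, push and grip.
It fails at once if the jar is cracked: the jaw presses it with more than 22 N (contact force between jaw and jam_jar above 22 N).
It fails at once if the robot touches the jar, the jaw or the push bar's end (contact force between any of the arm, the fingers and jam_jar above 1 N or contact force between any of the arm, the fingers and jaw above 1 N or contact force between any of the arm, the fingers and bar_end above 1 N).
It fails at once if a bystander is moved by more than 3 cm (distance of any of spice_jar, salt_shaker, prep_bowl from where it was at the start of the episode above 0.03 m).
It also fails if it takes over 67 s, if anything falls off the work surface, if the arm or the gripper's body presses on something with over 40 N, if the wrist force passes 120 N, or if a joint passes its speed limit or range.

## Working session

There is one attempt and no reset: what is moved stays moved. The work goes in short steps, Python scripts to look and compute and a tool call to move; the robot and the scene stay as the last step left them, time stands still between calls to the robot, and variables do not carry over. Pictures are saved under pics/ and viewed, and the job is handed in when it is done.

Besides the shell and the picture viewer there is one more tool, called after "Request:" as name(argument=value, ...) on one line, values as JSON. step_arm: Moves the arm, as the interface text tells. Its arguments: {"type":"object","properties":{"deltas":{"type":"array","items":{"type":"array","items":{"type":"array","items":{"type":"number"}}}},"force":{"type":"number"}},"required":["deltas"]}

```bash
mkdir -p pics; ls; python3 - <<'E'
from cell import sense,cams,arm
import cv2,numpy as np
s=sense();print(s)
for n in ["top","side"]:
    im,d=cams.grab_frame(n);cv2.imwrite(f"pics/{n}0.png",im);np.save(f"pics/{n}0.npy",d)
    p=cams.camera_params(n);print(n,p)
E
```

```text
pics
{'t': 0.0, 'q': array([ 1.08349883e+00,  4.94179918e-01,  1.34611969e+00,  9.75648046e-06,
        1.30248611e+00, -9.54925509e-02]), 'qd': array([ 0.00025152,  0.00237726, -0.00011936, -0.00166015, -0.00159048,
       -0.00125296]), 'joint_efforts': array([-2.30249243e-04, -8.78792810e+01, -3.81866169e+01,  7.06517184e-02,
        5.29799215e-02, -1.03491429e-04]), 'ee_pos': array([0.23848129, 0.5773233 , 0.22134416]), 'ee_rot': array([-3.14040592e+00, -1.23117092e-04,  2.74978504e+00]), 'contact_force': array([ 0.43542184, -0.37331206,  0.40581544]), 'wrist_torque': array([ 0.0154886 , -0.00521923,  0.00788185]), 'finger_gap': 0.0909966280249642}
top {'mtx': array([[499.83360671,   0.        , 277.09729571],
       [  0.        , 499.83360671, 209.80705425],
       [  0.        ,   0.        ,   1.        ]]), 'view': array([[ 0.00373353, -0.99989083, -0.01429618, -0.15428141],
       [-0.98917923, -0.00159601, -0.14670346,  0.39067928],
       [ 0.14666463,  0.01468921, -0.9890772 ,  1.4727146 ],
       [ 0.        ,  0.        ,  0.        ,  1.        ]])}
side {'mtx': array([[461.48342417,   0.        , 276.547859  ],
       [  0.        , 461.48342417, 200.24494904],
       [  0.        ,   0.        ,   1.        ]]), 'view': array([[ 0.55162089, -0.83408092, -0.00483763, -0.39762552],
       [-0.33524186, -0.21639457, -0.91694399, -0.19026763],
       [ 0.76375866,  0.50742724, -0.39898661,  1.40332402],
       [ 0.        ,  0.        ,  0.        ,  1.        ]])}
```

View pics/top0.png

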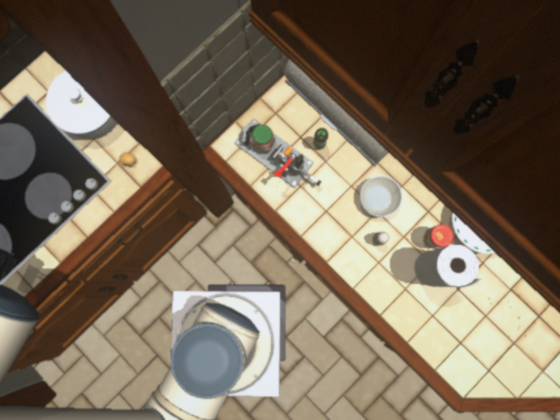

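View pics/side0.png

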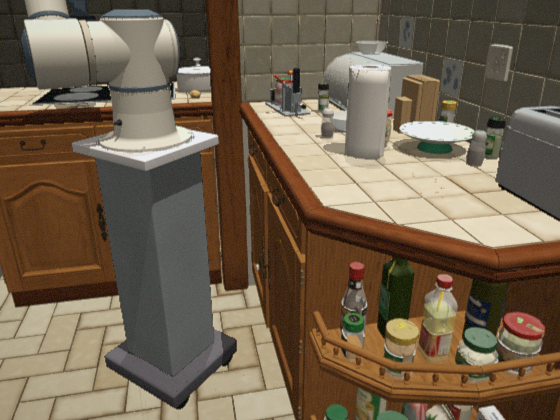

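```bash
cat > h.py <<'E'
import numpy as np,cv2
from cell import sense,cams,arm
def unproj(n,u,v,d,p=None):
    p=p or cams.camera_params(n);K=p['mtx'];V=np.array(p['view'])
    c=np.array([(u-K[0,2])/K[0,0]*d,(v-K[1,2])/K[1,1]*d,d])
    return V[:3,:3].T@(c-V[:3,3])
def ray(n,u,v,z,p=None):
    p=p or cams.camera_params(n);K=p['mtx'];V=np.array(p['view'])
    r=V[:3,:3].T@np.array([(u-K[0,2])/K[0,0],(v-K[1,2])/K[1,1],1]);o=-V[:3,:3].T@V[:3,3]
    return o+r*(z-o[2])/r[2]
def proj(n,X,p=None):
    p=p or cams.camera_params(n);K=p['mtx'];V=np.array(p['view'])
    c=V[:3,:3]@np.array(X)+V[:3,3];return K[0,0]*c[0]/c[2]+K[0,2],K[1,1]*c[1]/c[2]+K[1,2]
E
python3 - <<'E'
from h import *
im=cv2.imread('pics/top0.png');c=im[100:250,190:400];cv2.imwrite('pics/topc.png',cv2.resize(c,None,fx=3.8,fy=3.8,interpolation=cv2.INTER_CUBIC))
im=cv2.imread('pics/side0.png');c=im[50:150,220:360];cv2.imwrite('pics/sidec.png',cv2.resize(c,None,fx=5.5,fy=5.5,interpolation=cv2.INTER_CUBIC))
d=np.load('pics/top0.npy')
for u,v in [(263,135),(285,165),(288,150),(321,138),(381,238),(380,197),(315,180),(225,150),(350,250)]: print(u,v,d[v,u],unproj('top',u,v,d[v,u]).round(3))
print(proj('top',[0,0,0]),proj('top',[.558,.142,0]),proj('top',[0.24,.58,.22]))
E
```

```text
263 135 1.4412937 [ 0.596 -0.113  0.118]
285 165 1.4250983 [ 0.506 -0.177  0.121]
288 150 1.3997096 [ 0.542 -0.185  0.151]
321 138 1.446504 [ 0.589 -0.281  0.11 ]
381 238 1.4249364 [ 0.302 -0.451  0.086]
380 197 1.53119 [ 0.436 -0.468 -0.001]
315 180 1.485842 [ 0.477 -0.266  0.054]
225 150 1.5563567 [0.583 0.01  0.002]
350 250 1.5069932 [ 0.273 -0.373  0.   ]
(np.float64(224.7347852456623), np.float64(342.4020841618808)) (np.float64(182.63588413348367), np.float64(157.9467398127974)) (np.float64(-6.318635545020811), np.float64(256.0160382809139))
```

View pics/topc.png

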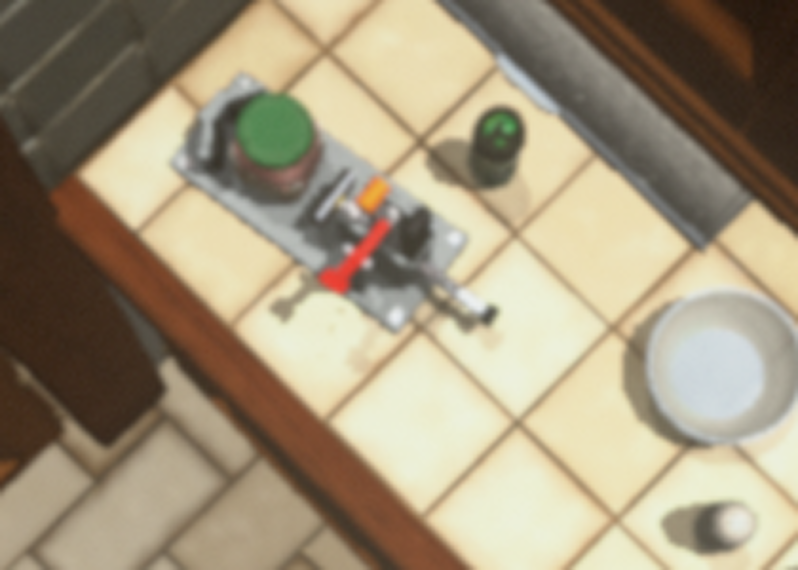

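View pics/sidec.png

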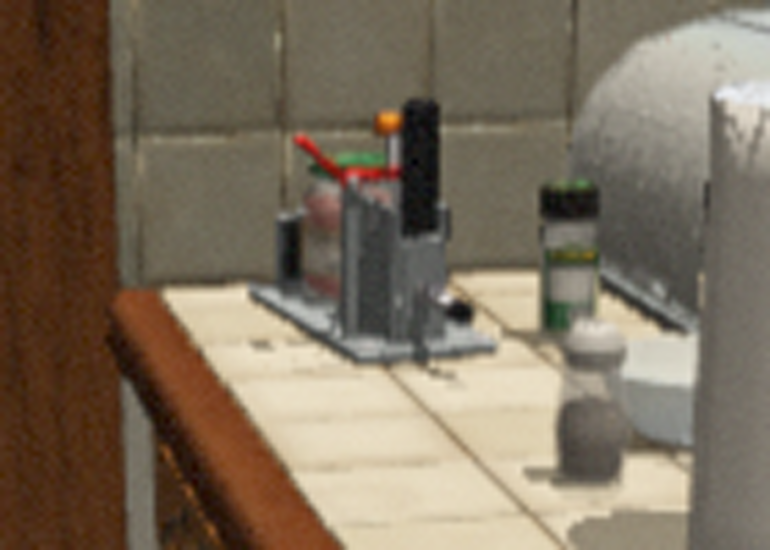

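```bash
python3 - <<'E'
from h import *
im=cv2.imread('pics/top0.png');d=np.load('pics/top0.npy')
hsv=cv2.cvtColor(im,cv2.COLOR_BGR2HSV)
roi=np.zeros(im.shape[:2],bool);roi[115:195,230:330]=1
H,S,V=[hsv[...,i].astype(int) for i in range(3)]
org=roi&(H>8)&(H<20)&(S>190)&(V>150)
red=roi&((H<6)|(H>174))&(S>170)&(V>120)
for n,m in [('org',org),('red',red)]:
    v,u=np.nonzero(m);print(n,len(u),u.mean(),v.mean(),u.min(),u.max(),v.min(),v.max())
    P=np.array([unproj('top',a,b,d[b,a]) for a,b in zip(u,v)]);print(P.mean(0),P.min(0),P.max(0))
    if n=='red': 
        for r,a,b in zip(P,u,v): print(a,b,r.round(3)) if r[2]>.125 else 0
    else: print(ray('top',u.mean(),v.mean(),.150))
# handle: depth high
pts=[]
for v in range(140,180):
    for u in range(280,310):
        P=unproj('top',u,v,d[v,u])
        if .158<P[2]<.175: pts.append(np.r_[u,v,P])
pts=np.array(pts);print(len(pts),pts.mean(0))
C=[(243,75),(178,163),(402,332),(465,238)]
w=np.array([ray('top',a/3.8+190-.4,b/3.8+100-.4,.01)[:2] for a,b in C]);print(w)
for i in range(4): print(np.linalg.norm(w[i]-w[(i+1)%4]))
ax=(w[0]+w[1]-w[2]-w[3]);print(np.degrees(np.arctan2(ax[1],ax[0])), w.mean(0))
E
```

```text
org 7 287.14285714285717 152.0 286 289 151 153
[ 0.536517   -0.18258238  0.15080295] [ 0.53345473 -0.18779856  0.14879103] [ 0.53992814 -0.17938391  0.15420264]
[ 0.53673183 -0.18258665  0.15      ]
red 68 282.69117647058823 168.25 275 291 159 176
[ 0.49547498 -0.17021797  0.12763002] [ 0.46973203 -0.1937988   0.11234493] [ 0.52449218 -0.14856994  0.14736591]
290 161 [ 0.516 -0.191  0.129]
281 169 [ 0.493 -0.165  0.127]
280 170 [ 0.49  -0.163  0.129]
281 170 [ 0.49  -0.165  0.128]
282 170 [ 0.491 -0.168  0.126]
279 171 [ 0.486 -0.16   0.133]
280 171 [ 0.487 -0.163  0.131]
281 171 [ 0.487 -0.165  0.13 ]
282 171 [ 0.487 -0.168  0.128]
275 172 [ 0.482 -0.149  0.138]
276 172 [ 0.482 -0.151  0.139]
277 172 [ 0.483 -0.154  0.134]
278 172 [ 0.483 -0.157  0.135]
279 172 [ 0.482 -0.16   0.137]
280 172 [ 0.484 -0.163  0.13 ]
281 172 [ 0.484 -0.165  0.13 ]
275 173 [ 0.478 -0.149  0.144]
276 173 [ 0.478 -0.151  0.143]
277 173 [ 0.479 -0.154  0.138]
278 173 [ 0.477 -0.157  0.147]
279 173 [ 0.479 -0.16   0.138]
280 173 [ 0.479 -0.163  0.139]
281 173 [ 0.48  -0.165  0.136]
276 174 [ 0.475 -0.152  0.144]
277 174 [ 0.476 -0.154  0.14 ]
278 174 [ 0.477 -0.157  0.134]
279 174 [ 0.476 -0.16   0.14 ]
280 174 [ 0.477 -0.163  0.137]
281 174 [ 0.476 -0.165  0.14 ]
277 175 [ 0.472 -0.154  0.145]
278 175 [ 0.473 -0.157  0.142]
279 175 [ 0.472 -0.16   0.143]
280 175 [ 0.473 -0.163  0.139]
279 176 [ 0.47  -0.16   0.142]
45 [ 2.99422222e+02  1.57755556e+02  5.16561532e-01 -2.16490779e-01
  1.64124879e-01]
[[ 0.67928399 -0.07833531]
 [ 0.60468648 -0.0260048 ]
 [ 0.46438225 -0.20862802]
 [ 0.54192842 -0.25976288]]
0.09112228560926837
0.23029658594190788
0.09288801262445476
0.22755772704031588
52.6674073912261 [ 0.57257028 -0.14318275]
```

```bash
cat >> h.py <<'E'
from scipy.spatial.transform import Rotation as Ro
def plan(way,step=4.0,start=None):
    """way: list of (x,y,z,heading_deg of tool y); straight legs; prints rows (cm,deg)"""
    s=sense();p=np.array(s['ee_pos']);h=np.degrees(s['ee_rot'][2])-90
    if start: p=np.array(start[:3]);h=start[3]
    for w in way:
        d=np.array(w[:3])-p;dh=(w[3]-h+180)%360-180
        n=max(1,int(np.ceil(max(np.linalg.norm(d)*100/step,abs(dh)/8.0)-1e-6)))
        print('->',w,n)
        for i in range(n):
            a=np.radians(h);Y=np.array([np.cos(a),np.sin(a),0]);X=np.array([-Y[1],Y[0],0])
            v=d/n*100
            print([round(float(v@X),2),round(float(v@Y),2),round(float(-v[2]),2),0,0,round(-dh/n,1),1])
            p=p+d/n;h+=dh/n
VO=np.array([.529,-.2005]);VY=52.7
def vw(x,y,z):
    a=np.radians(VY);return np.r_[VO+np.array([x*np.cos(a)-y*np.sin(a),x*np.sin(a)+y*np.cos(a)])/1000,z/1000]
def wv(P):
    a=np.radians(VY);d=(np.array(P[:2])-VO)*1000;return np.array([d[0]*np.cos(a)+d[1]*np.sin(a),-d[0]*np.sin(a)+d[1]*np.cos(a),P[2]*1000])
E
python3 -c "
from h import *
plan([(.150,.315,.28,125),(.222,.264,.28,125)])"
```

```text
-> (0.15, 0.315, 0.28, 125) 8
[-0.23, -3.45, -0.73, 0, 0, np.float64(-7.2), 1]
[0.2, -3.46, -0.73, 0, 0, np.float64(-7.2), 1]
[0.63, -3.4, -0.73, 0, 0, np.float64(-7.2), 1]
[1.05, -3.3, -0.73, 0, 0, np.float64(-7.2), 1]
[1.46, -3.14, -0.73, 0, 0, np.float64(-7.2), 1]
[1.84, -2.93, -0.73, 0, 0, np.float64(-7.2), 1]
[2.19, -2.68, -0.73, 0, 0, np.float64(-7.2), 1]
[2.51, -2.38, -0.73, 0, 0, np.float64(-7.2), 1]
-> (0.222, 0.264, 0.28, 125) 3
[-0.99, -2.77, 0.0, 0, 0, np.float64(-0.0), 1]
[-0.99, -2.77, 0.0, 0, 0, np.float64(-0.0), 1]
[-0.99, -2.77, 0.0, 0, 0, np.float64(-0.0), 1]
```

Request:
step_arm(deltas=[[[-0.2,-3.4,-0.7,0,0,-7.2,1],[0.2,-3.4,-0.7,0,0,-7.2,1],[0.6,-3.4,-0.7,0,0,-7.2,1],[1.0,-3.3,-0.7,0,0,-7.2,1],[1.5,-3.1,-0.7,0,0,-7.2,1],[1.8,-2.9,-0.7,0,0,-7.2,1],[2.2,-2.7,-0.7,0,0,-7.2,1],[2.5,-2.4,-0.7,0,0,-7.2,1]]])

```text
t: 0.9
ee_pos: [0.1514, 0.3071, 0.2756]
ee_rot: [-3.139, -0.006, -2.49]
contact_force: [0.1, 0.1, 1.4]
finger_gap: 0.0912
```

```bash
python3 -c "
from h import *
s=sense();print(s['ee_pos'],np.degrees(s['ee_rot'])-[0,0,90],s['q'].round(3))
plan([(.222,.264,.28,125),(.299,.172,.28,125),(.34,.06,.28,115),(.34,-.06,.28,85)])"
```

```text
[0.15140359 0.30713348 0.27560459] [-179.85641283   -0.34717899 -232.65163639] [ 9.390e-01  2.000e-02  1.872e+00 -1.000e-03  1.257e+00 -1.284e+00]
-> (0.222, 0.264, 0.28, 125) 3
[-1.0, -2.57, -0.15, 0, 0, np.float64(0.8), 1]
[-1.03, -2.56, -0.15, 0, 0, np.float64(0.8), 1]
[-1.07, -2.54, -0.15, 0, 0, np.float64(0.8), 1]
-> (0.299, 0.172, 0.28, 125) 3
[-0.34, -3.98, -0.0, 0, 0, np.float64(-0.0), 1]
[-0.34, -3.98, -0.0, 0, 0, np.float64(-0.0), 1]
[-0.34, -3.98, -0.0, 0, 0, np.float64(-0.0), 1]
-> (0.34, 0.06, 0.28, 115) 3
[1.02, -3.84, -0.0, 0, 0, np.float64(3.3), 1]
[0.8, -3.89, -0.0, 0, 0, np.float64(3.3), 1]
[0.57, -3.93, -0.0, 0, 0, np.float64(3.3), 1]
-> (0.34, -0.06, 0.28, 85) 4
[1.27, -2.72, -0.0, 0, 0, np.float64(7.5), 1]
[0.9, -2.86, -0.0, 0, 0, np.float64(7.5), 1]
[0.52, -2.95, -0.0, 0, 0, np.float64(7.5), 1]
[0.13, -3.0, -0.0, 0, 0, np.float64(7.5), 1]
```

Request:
step_arm(deltas=[[[-1.0,-2.6,-0.1,0,0,0.8,1],[-1.0,-2.6,-0.1,0,0,0.8,1],[-1.1,-2.5,-0.1,0,0,0.8,1],[-0.3,-4,0,0,0,0,1],[-0.3,-4,0,0,0,0,1],[-0.3,-4,0,0,0,0,1]]])

```text
t: 1.5
ee_pos: [0.2989, 0.1646, 0.2798]
ee_rot: [-3.14, -0.005, -2.52]
contact_force: [0.3, 0.9, 0.0]
finger_gap: 0.0909
```

```bash
python3 -c "
from h import *
s=sense();print(s['ee_pos'],np.degrees(s['ee_rot'])-[0,0,90],s['q'].round(3),s['contact_force'])
plan([(.34,.06,.28,115),(.34,-.06,.28,85),(.36,-.11,.32,52.7)])"
```

```text
[0.29892702 0.16455877 0.27983726] [-179.88280478   -0.26193778 -234.40432666] [ 0.331  0.012  1.867 -0.003  1.267 -1.86 ] [0.30060073 0.91904383 0.04244559]
-> (0.34, 0.06, 0.28, 115) 3
[0.92, -3.63, -0.01, 0, 0, np.float64(3.5), 1]
[0.69, -3.68, -0.01, 0, 0, np.float64(3.5), 1]
[0.46, -3.72, -0.01, 0, 0, np.float64(3.5), 1]
-> (0.34, -0.06, 0.28, 85) 4
[1.27, -2.72, 0.0, 0, 0, np.float64(7.5), 1]
[0.9, -2.86, 0.0, 0, 0, np.float64(7.5), 1]
[0.52, -2.95, 0.0, 0, 0, np.float64(7.5), 1]
[0.13, -3.0, 0.0, 0, 0, np.float64(7.5), 1]
-> (0.36, -0.11, 0.32, 52.7) 5
[-0.49, -0.96, -0.8, 0, 0, np.float64(6.5), 1]
[-0.59, -0.9, -0.8, 0, 0, np.float64(6.5), 1]
[-0.69, -0.83, -0.8, 0, 0, np.float64(6.5), 1]
[-0.78, -0.75, -0.8, 0, 0, np.float64(6.5), 1]
[-0.86, -0.65, -0.8, 0, 0, np.float64(6.5), 1]
```

Request:
step_arm(deltas=[[[0.9,-3.6,0,0,0,3.5,1],[0.7,-3.7,0,0,0,3.5,1],[0.5,-3.7,0,0,0,3.5,1],[1.3,-2.7,0,0,0,7.5,1],[0.9,-2.9,0,0,0,7.5,1],[0.5,-2.9,0,0,0,7.5,1],[0.1,-3,0,0,0,7.5,1],[-0.5,-1,-0.8,0,0,6.5,-1],[-0.6,-0.9,-0.8,0,0,6.5,-1],[-0.7,-0.8,-0.8,0,0,6.5,-1],[-0.8,-0.8,-0.8,0,0,6.5,-1],[-0.9,-0.7,-0.8,0,0,6.5,-1]]], force=9)

```text
t: 2.7
ee_pos: [0.3578, -0.1267, 0.3204]
ee_rot: [-3.136, -0.003, 2.433]
contact_force: [0.6, -0.2, 0.3]
finger_gap: 0.0537
```

```bash
python3 -c "
from h import *
s=sense();print(s['ee_pos'],np.degrees(s['ee_rot'])-[0,0,90],s['q'].round(3),s['finger_gap'])
for n in ['wrist','top']:
  p=cams.camera_params(n)
  im,d=cams.grab_frame(n);cv2.imwrite('pics/%s1.png'%n,im);np.save('pics/%s1.npy'%n,d);np.savez('pics/%s1p.npz'%n,**p)
"
```

```text
[ 0.35775904 -0.12665332  0.32044631] [-1.79665133e+02 -1.56397280e-01  4.93795242e+01] [-0.493  0.035  1.724 -0.005  1.386 -1.354] 0.05374368975788664
```

View pics/wrist1.png

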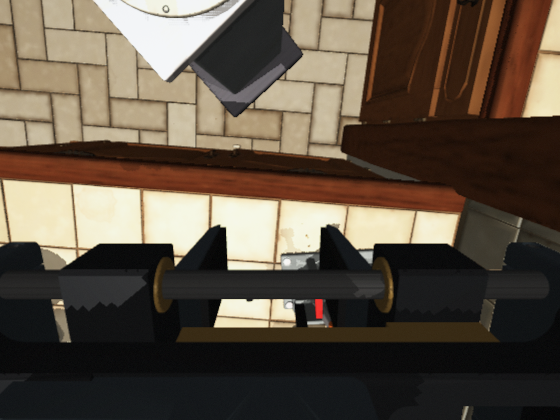

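View pics/top1.png

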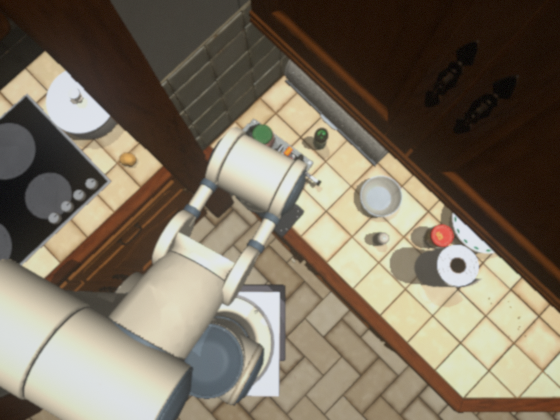

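```bash
python3 -c "
from h import *
for n in ['wrist']:
  im=cv2.imread('pics/wrist1.png')
  cv2.imwrite('pics/wz.png',cv2.resize(im[215:335,220:400],None,fx=4,fy=4,interpolation=cv2.INTER_CUBIC))
  p=dict(np.load('pics/wrist1p.npz'))
  print((-p['view'][:3,:3].T@p['view'][:3,3]), p['view'][2,:3])
  for k in [(-46,-50,10),(-46,50,10),(2,67,140),(-23,0,165),(17,0,152),(-100,0,52)]: print(k,np.round(proj('wrist',vw(*k),p)))
print(vw(2,72,200))
plan([(*vw(2,70,220),52.7)])
"
```

```text
[ 0.30529173 -0.08039947  0.48363692] [ 0.18824251 -0.16877283 -0.96751253]
(-46, -50, 10) [281. 309.]
(-46, 50, 10) [278. 254.]
(2, 67, 140) [318. 282.]
(-23, 0, 165) [301. 344.]
(17, 0, 152) [333. 335.]
(-100, 0, 52) [245. 297.]
[ 0.47293789 -0.15527789  0.2       ]
-> (np.float64(0.4745288331406887), np.float64(-0.15648986501969045), np.float64(0.22), 52.7) 4
[-2.68, 1.33, 2.52, 0, 0, np.float64(-0.8), 1]
[-2.7, 1.29, 2.52, 0, 0, np.float64(-0.8), 1]
[-2.72, 1.25, 2.52, 0, 0, np.float64(-0.8), 1]
[-2.73, 1.22, 2.52, 0, 0, np.float64(-0.8), 1]
```

View pics/wz.png

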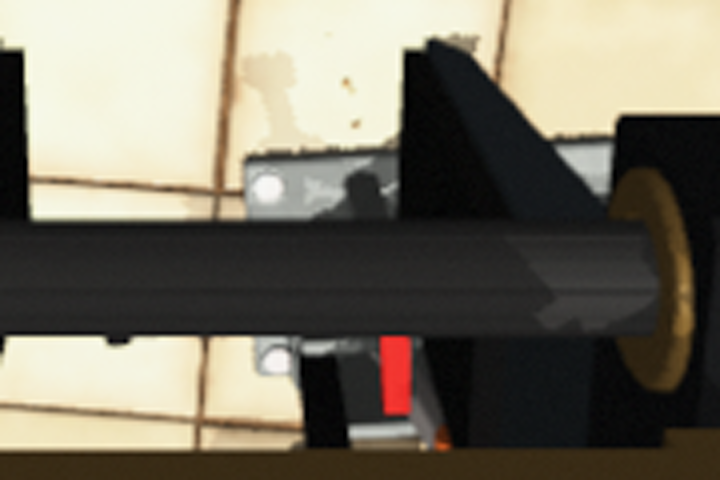

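```bash
sed -i 's/^VO=.*/VO=np.array([.5305,-.1985]);VY=52.7/' h.py; python3 -c "
from h import *
plan([(*vw(2,71,180),52.7)])
"
```

```text
-> (np.float64(0.47523335965983377), np.float64(-0.15388387661942474), np.float64(0.18), 52.7) 5
[-2.12, 1.11, 2.82, 0, 0, np.float64(-0.6), 1]
[-2.13, 1.09, 2.82, 0, 0, np.float64(-0.6), 1]
[-2.14, 1.06, 2.82, 0, 0, np.float64(-0.6), 1]
[-2.16, 1.04, 2.82, 0, 0, np.float64(-0.6), 1]
[-2.17, 1.02, 2.82, 0, 0, np.float64(-0.6), 1]
```

Request:
step_arm(deltas=[[[-2.1,1.1,2.8,0,0,-0.6,-1],[-2.1,1.1,2.8,0,0,-0.6,-1],[-2.1,1.1,2.8,0,0,-0.6,-1],[-2.2,1.0,2.8,0,0,-0.6,-1],[-2.2,1.0,2.8,0,0,-0.6,-1],[0,0,0,0,0,0,-1]]])

```text
t: 3.4
ee_pos: [0.4771, -0.1514, 0.1741]
ee_rot: [-3.137, -0.0, 2.513]
contact_force: [-0.5, -0.6, -0.2]
finger_gap: 0.0006
```

```bash
cat > look.py <<'E'
from h import *
import sys
def st():
    s=sense();print('t%.2f vice'%s['t'],wv(s['ee_pos']).round(1),'hd',(np.degrees(s['ee_rot'])-[0,0,90]).round(2),'gap %.1f'%(s['finger_gap']*1000),'Fvice',(Ro.from_euler('z',-VY,degrees=True).apply(s['contact_force'])).round(1))
st()
tag=sys.argv[1]
for n in sys.argv[2:]:
  p=cams.camera_params(n)
  im,d=cams.grab_frame(n);cv2.imwrite('pics/%s%s.png'%(n,tag),im);np.save('pics/%s%s.npy'%(n,tag),d);np.savez('pics/%s%sp.npz'%(n,tag),**p)
E
python3 look.py 2 wrist side
```

```text
t3.40 vice [  5.1  71.  174.1] hd [-1.7971e+02 -1.0000e-02  5.3970e+01] gap 0.6 Fvice [-0.8  0.  -0.2]
```

View pics/wrist2.png

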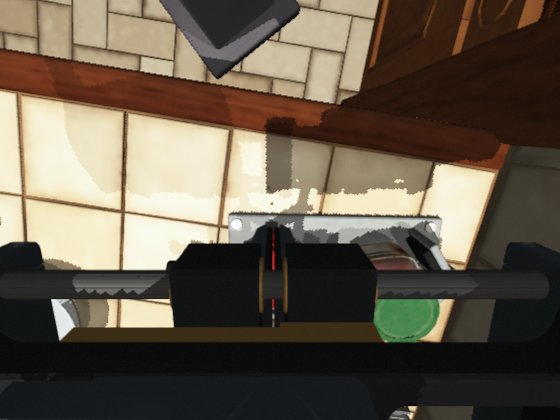

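```bash
python3 -c "
from h import *
im=cv2.imread('pics/side2.png');cv2.imwrite('pics/sidec2.png',cv2.resize(im[30:150,220:360],None,fx=5.5,fy=5,interpolation=cv2.INTER_CUBIC))"
```

```text
(no output)
```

View pics/sidec2.png

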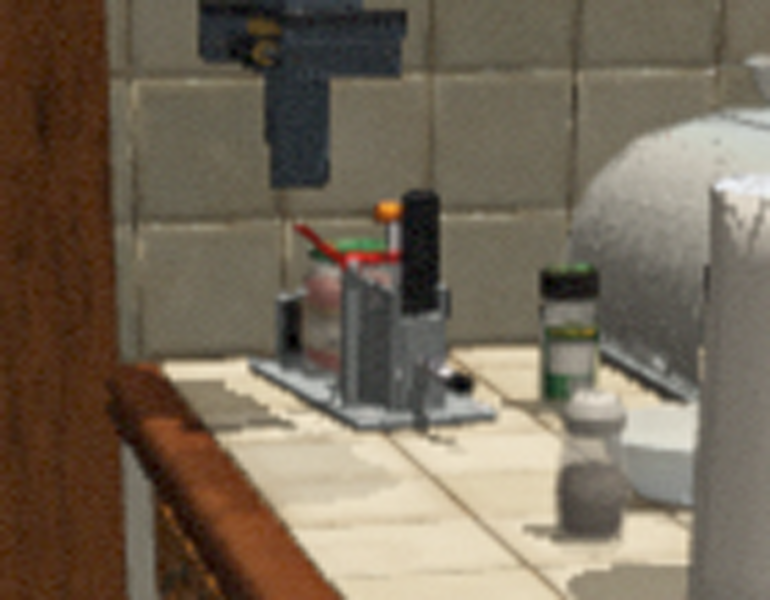

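```bash
python3 -c "
from h import *
p=dict(np.load('pics/wrist2p.npz'))
a=ray('wrist',229,213,.01,p);b=ray('wrist',440.5,216.5,.01,p)
print(wv(a),wv(b),np.degrees(np.arctan2(*(b-a)[1::-1])))
im=cv2.imread('pics/wrist2.png');cv2.imwrite('pics/wz2.png',cv2.resize(im[190:340,210:460],None,fx=3.2,fy=3.2,interpolation=cv2.INTER_CUBIC))
"
```

```text
[-43.16274068  49.14290879  10.        ] [187.31022127  50.83019206  10.        ] 53.119452599726635
```

View pics/wz2.png

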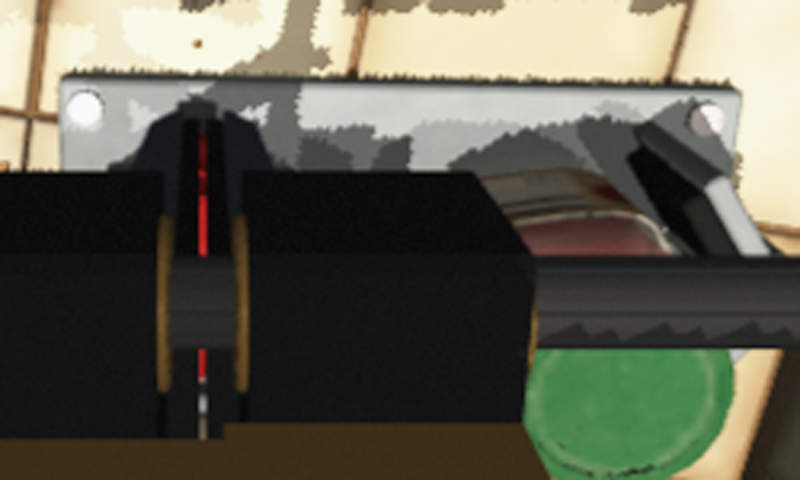

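Request:
step_arm(deltas=[[[0,-0.3,1,0,0,0.9,-1],[0,0,1,0,0,0,-1],[0,0,0.6,0,0,0,-1],[0,0,0.6,0,0,0,-1],[0,0,0.6,0,0,0,-1],[0,0,0.6,0,0,0,-1]]])

```text
t: 4.1
ee_pos: [0.471, -0.1526, 0.1331]
ee_rot: [-3.138, 0.003, 2.497]
contact_force: [-0.0, 0.6, 0.8]
finger_gap: 0.0002
```

```bash
sed -i 's/^VO=.*/VO=np.array([.5308,-.1987]);VY=53.0/' h.py; python3 look.py x
```

```text
t4.10 vice [  0.9  75.5 133.1] hd [-179.77    0.18   53.07] gap 0.2 Fvice [0.4 0.4 0.8]
```

Request:
step_arm(deltas=[[[-0.2,0,0.6,0,0,0,-1],[-0.2,0,0.6,0,0,0,-1],[0,0,0.4,0,0,0,-1],[0,0,0.4,0,0,0,-1],[0,0,0,0,0,0,-1],[0,0,0,0,0,0,-1]]])

```text
t: 4.7
ee_pos: [0.4753, -0.1559, 0.1135]
ee_rot: [-3.138, 0.006, 2.497]
contact_force: [-7.0, 3.6, 16.1]
finger_gap: 0.0009
```

```bash
python3 look.py 3 side wrist; python3 -c "
from h import *
im=cv2.imread('pics/side3.png');cv2.imwrite('pics/sidec3.png',cv2.resize(im[30:150,220:360],None,fx=5.5,fy=5,interpolation=cv2.INTER_CUBIC))"
```

```text
t4.70 vice [  0.8  70.  113.5] hd [-179.8     0.37   53.08] gap 0.9 Fvice [-1.4  7.8 16.1]
```

View pics/sidec3.png

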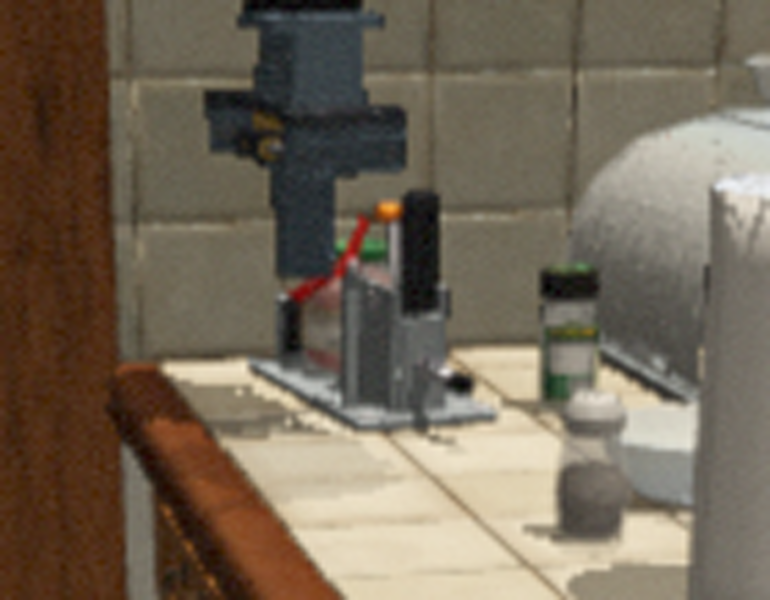

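Request:
step_arm(deltas=[[[0.2,0,-1.5,0,0,0,-1],[0,0,-2,0,0,0,-1],[0,0,-2.5,0,0,0,-1],[0,0,-2.5,0,0,0,0],[0,0,-1,0,0,0,1]]])

```text
t: 5.3
ee_pos: [0.4729, -0.1539, 0.2098]
ee_rot: [-3.137, 0.004, 2.497]
contact_force: [0.5, -0.1, -0.3]
finger_gap: 0.0138
```

```bash
python3 look.py x;python3 -c "
from h import *
plan([(*vw(-2,-2,215),53)])"
```

```text
t5.30 vice [  0.9  73.2 209.8] hd [-179.76    0.22   53.08] gap 13.8 Fvice [ 0.2 -0.5 -0.3]
-> (np.float64(0.5311936409737905), np.float64(-0.20150090106639867), np.float64(0.215), 53) 2
[-3.76, -0.15, -0.26, 0, 0, np.float64(0.0), 1]
[-3.76, -0.15, -0.26, 0, 0, np.float64(0.0), 1]
```

Request:
step_arm(deltas=[[[-2.5,-0.1,-0.2,0,0,0,1],[-2.5,-0.1,-0.2,0,0,0,1],[-2,0,0,0,0,0,1],[0,0,0,0,0,0,1],[0,0,0,0,0,0,1]]])

```text
t: 5.8
ee_pos: [0.5294, -0.1989, 0.2134]
ee_rot: [-3.138, 0.005, 2.497]
contact_force: [-0.8, -0.0, 0.3]
finger_gap: 0.0536
```

```bash
python3 look.py 4 side wrist top; python3 -c "
from h import *
im=cv2.imread('pics/side4.png');cv2.imwrite('pics/sidec4.png',cv2.resize(im[30:150,220:360],None,fx=5.5,fy=5,interpolation=cv2.INTER_CUBIC))"
```

```text
t5.80 vice [ -1.    1.  213.4] hd [-179.78    0.29   53.09] gap 53.6 Fvice [-0.5  0.6  0.3]
```

View pics/sidec4.png

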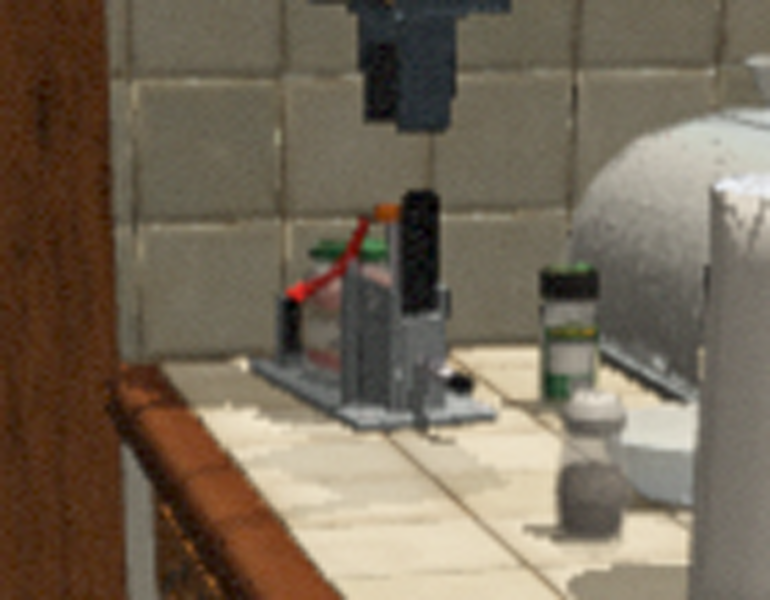

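View pics/wrist4.png

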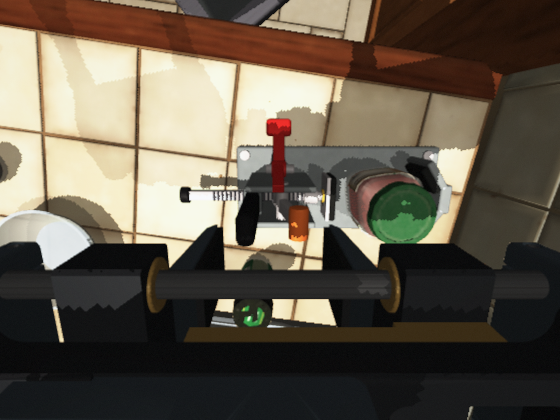

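```bash
python3 -c "
from h import *
p=dict(np.load('pics/wrist4p.npz'))
for k in [(-23,0,165),(-30,0,165),(-16,0,165),(-30,13,165),(-30,-13,165),(17,0,152),(17,13,144),(17,-13,144),(9,0,144),(25,0,144),(2,75,97),(-46,50,10),(190,50,10)]: print(k,np.round(proj('wrist',vw(*k),p),1))
P=ray('wrist',181,194,.043,p);print('knob rear',wv(P))
for c in (328,336): print('jaw',wv(ray('wrist',c,176,.065,p)))
im=cv2.imread('pics/wrist4.png');cv2.imwrite('pics/wz4.png',cv2.resize(im[110:260,170:450],None,fx=2.85,fy=2.85,interpolation=cv2.INTER_CUBIC))
"
```

```text
(-23, 0, 165) [242.5 229.5]
(-30, 0, 165) [232.7 229.5]
(-16, 0, 165) [252.2 229.5]
(-30, 13, 165) [232.1 211.9]
(-30, -13, 165) [233.2 246.4]
(17, 0, 152) [297.2 224.1]
(17, 13, 144) [296.8 204.8]
(17, -13, 144) [296.1 236.7]
(9, 0, 144) [286.2 220.9]
(25, 0, 144) [306.7 221. ]
(2, 75, 97) [277.2 121.5]
(-46, 50, 10) [234.7 144.7]
(190, 50, 10) [439.7 145.3]
knob rear [-102.29916639   -1.09233113   43.        ]
jaw [53.64189499 22.75659444 65.        ]
jaw [61.67167123 22.78215486 65.        ]
```

View pics/wz4.png

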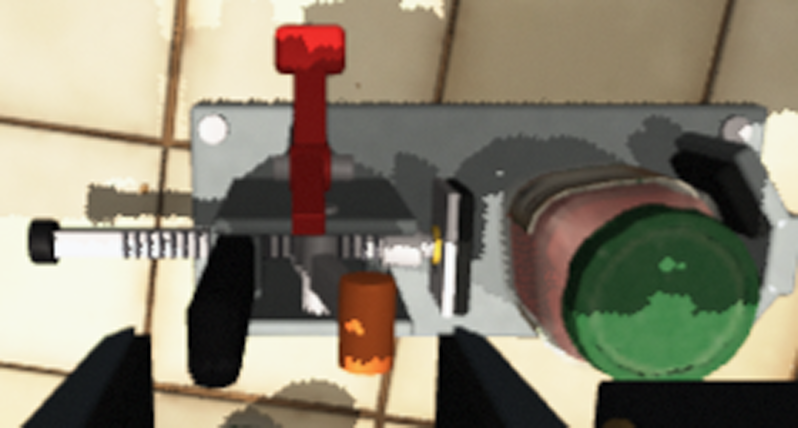

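Request:
step_arm(deltas=[[[-0.2,0,0,0,0,0,1],[0,0,0.5,0,0,0,1],[0,0,1,0,0,0,1],[0,0,1.2,0,0,0,1],[0,0,0,0,0,0,1],[0,0,0,0,0,0,1]]])

```text
t: 6.55
ee_pos: [0.5294, -0.1988, 0.1839]
ee_rot: [-3.137, 0.004, 2.498]
contact_force: [-0.3, -1.1, -0.1]
finger_gap: 0.0911
```

```bash
sed -i 's/^VO=.*/VO=np.array([.5318,-.1973]);VY=53.0/' h.py; python3 look.py 5 wrist
```

```text
t6.55 vice [ -2.7   1.  183.9] hd [-179.76    0.22   53.15] gap 91.1 Fvice [-1.1 -0.4 -0.1]
```

View pics/wrist5.png

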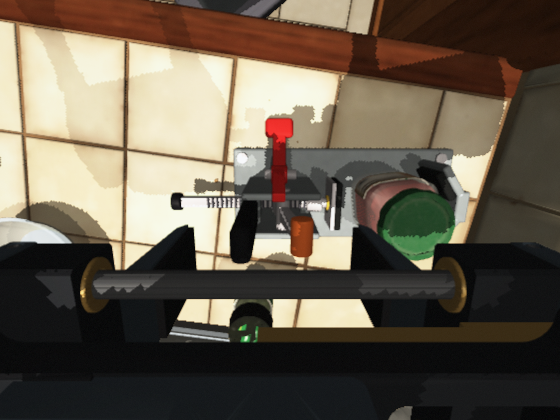

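Request:
step_arm(deltas=[[[-0.3,0,1,0,0,0,1],[0,0,1,0,0,0,1],[0,0,1,0,0,0,1],[0,0,1,0,0,0,1],[0,0,0.5,0,0,0,0.6],[0,0,0,0,0,0,0.35],[0,0,0,0,0,0,0.35]]], force=6)

```text
t: 7.3
ee_pos: [0.5319, -0.201, 0.1344]
ee_rot: [-3.137, 0.003, 2.498]
contact_force: [-0.3, 0.2, 0.5]
finger_gap: 0.07
```

```bash
python3 look.py 6 wrist
```

```text
t7.30 vice [ -2.9  -2.3 134.4] hd [-179.76    0.18   53.14] gap 70.0 Fvice [-0.   0.4  0.5]
```

View pics/wrist6.png

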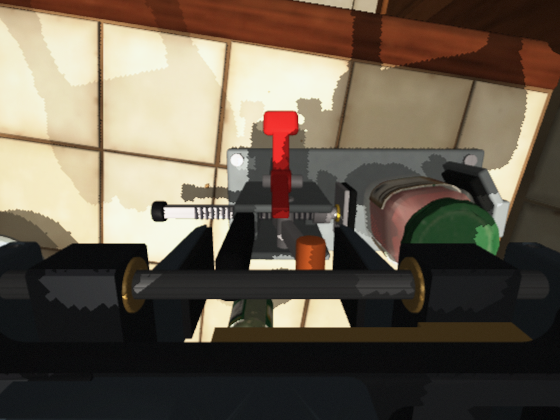

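Request:
step_arm(deltas=[[[0,0,0,0,0,0,0.24],[0,0,0,0,0,0,0.24],[0,0,0,0,0,0,0.19],[0,0,0,0,0,0,0.19]]], force=5)

```text
t: 7.75
ee_pos: [0.5318, -0.2018, 0.1353]
ee_rot: [-3.136, 0.005, 2.499]
contact_force: [-1.3, -1.3, -1.6]
finger_gap: 0.0542
```

```bash
python3 look.py 6
```

```text
t7.75 vice [ -3.6  -2.7 135.3] hd [-179.7     0.26   53.15] gap 54.2 Fvice [-1.8  0.3 -1.6]
```

Request:
step_arm(deltas=[[[0,-0.15,0,0,0,0,0.12],[0,-0.15,0,0,0,0,0.05],[0,-0.15,0,0,0,0,-0.01],[0,-0.15,0,0,0,0,-0.08],[0,0,0,0,0,0,-0.08]]], force=7)

```text
t: 8.25
ee_pos: [0.5284, -0.2068, 0.136]
ee_rot: [-3.137, 0.006, 2.498]
contact_force: [-1.8, -1.2, -0.2]
finger_gap: 0.0424
```

```bash
python3 look.py 6
```

```text
t8.25 vice [ -9.7  -3.  136. ] hd [-179.75    0.32   53.14] gap 42.4 Fvice [-2.1  0.8 -0.2]
```

Request:
step_arm(deltas=[[[0,-0.15,0,0,0,0,-0.14],[0,-0.15,0,0,0,0,-0.2],[0,-0.15,0,0,0,0,-0.26],[0,-0.1,0,0,0,0,-0.31],[0,0,0,0,0,0,-0.31]]], force=8)

```text
t: 8.75
ee_pos: [0.5252, -0.211, 0.1361]
ee_rot: [-3.138, 0.006, 2.498]
contact_force: [0.8, 2.0, 0.1]
finger_gap: 0.0313
```

```bash
python3 look.py 7 wrist
```

```text
t8.75 vice [-15.   -3.  136.1] hd [-179.81    0.33   53.14] gap 31.3 Fvice [2.1 0.6 0.1]
```

View pics/wrist7.png

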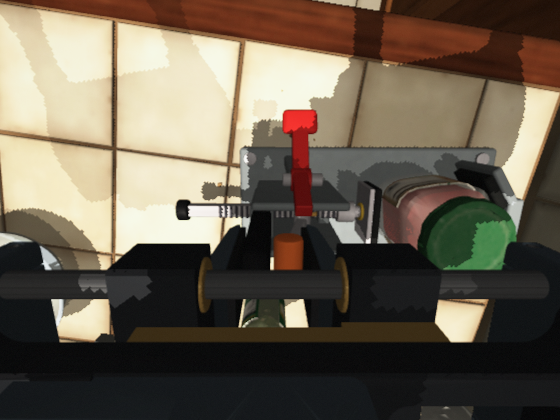

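```bash
cat > meas.py <<'E'
from h import *
import sys
def m(tag):
    p=dict(np.load(f'pics/wrist{tag}p.npz'));im=cv2.imread(f'pics/wrist{tag}.png')
    g=cv2.cvtColor(im,cv2.COLOR_BGR2GRAY)
    # knob: dark blob near projected bar axis
    u,v=proj('wrist',vw(-97,0,43),p)
    u0,v0=int(u),int(v)
    win=(g[v0-10:v0+11,u0-40:u0+60]<50).astype(np.uint8)
    n,l,s,c=cv2.connectedComponentsWithStats(win)
    i=1+np.argmax(s[1:,4]);x=s[i,0]+u0-40;y=c[i,1]+v0-10
    k=wv(ray('wrist',x-.5,y,.043,p));print('knob px',x,round(y),'w',s[i,2],'pb≈%.1f'%(k[0]+110),'y %.1f'%k[1])
    # jar lid
    hsv=cv2.cvtColor(im,cv2.COLOR_BGR2HSV);mk=cv2.inRange(hsv,(50,90,40),(80,255,255));mk[:150]=0;mk[:,:330]=0
    n,l,s,c=cv2.connectedComponentsWithStats(mk);i=1+np.argmax(s[1:,4])
    print('lid left edge x',wv(ray('wrist',s[i,0],c[i,1],.105,p)).round(1),'right',wv(ray('wrist',s[i,0]+s[i,2],c[i,1],.105,p)).round(1))
for t in sys.argv[1:]: print(t);m(t)
E
python3 meas.py 4 5 6 7; python3 -c "
from h import *
im=cv2.imread('pics/wrist7.png');cv2.imwrite('pics/wz7.png',cv2.resize(im[140:290,240:540],None,fx=2.6,fy=2.6,interpolation=cv2.INTER_CUBIC))"
```

```text
4
knob px 180 194 w 11 pb≈4.3 y -1.3
lid left edge x [ 82.8  -6.3 105. ] right [145.1  -6.1 105. ]
5
knob px 171 200 w 12 pb≈4.0 y -1.1
lid left edge x [ 82.4  -5.7 105. ] right [144.8  -5.4 105. ]
6
knob px 152 210 w 15 pb≈3.8 y -0.9
lid left edge x [ 85.6   5.2 105. ] right [143.7   5.5 105. ]
7
knob px 177 208 w 13 pb≈12.7 y -0.6
lid left edge x [ 85.8  -3.3 105. ] right [145.6  -3.  105. ]
```

View pics/wz7.png

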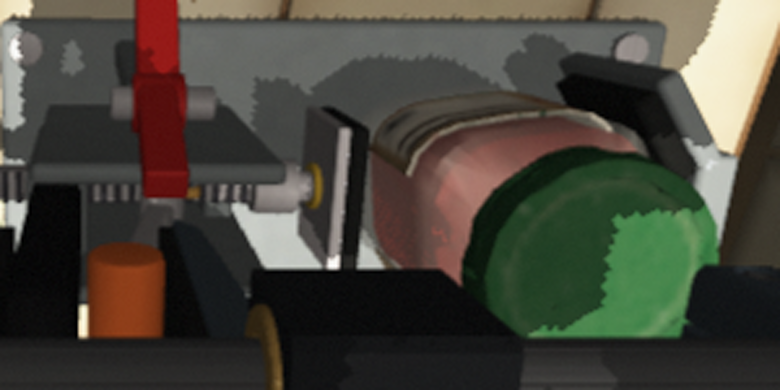

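Request:
step_arm(deltas=[[[0,0.3,0,0,0,0,-0.1],[0,0.3,0,0,0,0,0.1],[0,0.3,0,0,0,0,0.25],[0,0.3,0,0,0,0,0.3],[0,0.1,0,0,0,0,0.3],[0,0,0,0,0,0,0.3]]])

```text
t: 9.4
ee_pos: [0.5335, -0.2001, 0.136]
ee_rot: [-3.137, 0.006, 2.499]
contact_force: [0.0, -0.7, 1.1]
finger_gap: 0.0592
```

```bash
python3 look.py 8 wrist; python3 meas.py 8
```

```text
t9.40 vice [ -1.2  -3.1 136. ] hd [-179.73    0.33   53.18] gap 59.2 Fvice [-0.6 -0.5  1.1]
8
knob px 160 208 w 15 pb≈11.8 y -0.8
lid left edge x [ 85.5   3.3 105. ] right [143.4   3.6 105. ]
```

Request:
step_arm(deltas=[[[0,-0.1,0,0,0,0,0.24],[0,-0.15,0,0,0,0,0.18],[0,-0.15,0,0,0,0,0.12],[0,-0.15,0,0,0,0,0.05],[0,-0.15,0,0,0,0,-0.01],[0,-0.15,0,0,0,0,-0.08],[0,-0.15,0,0,0,0,-0.14],[0,-0.15,0,0,0,0,-0.2],[0,-0.15,0,0,0,0,-0.26],[0,-0.1,0,0,0,0,-0.31],[0,0,0,0,0,0,-0.31]]], force=8)

```text
t: 10.55
ee_pos: [0.5255, -0.2116, 0.1367]
ee_rot: [-3.14, 0.007, 2.498]
contact_force: [4.0, 5.7, 0.5]
finger_gap: 0.0315
```

```bash
python3 look.py 9 wrist; python3 meas.py 9
```

```text
t10.55 vice [-15.2  -3.6 136.7] hd [-179.92    0.42   53.12] gap 31.5 Fvice [6.9 0.3 0.5]
9
knob px 188 207 w 13 pb≈22.0 y -0.6
lid left edge x [ 86.   -3.8 105. ] right [145.5  -3.6 105. ]
```

Request:
step_arm(deltas=[[[0,0.3,0,0,0,0,-0.1],[0,0.3,0,0,0,0,0.1],[0,0.3,0,0,0,0,0.25],[0,0.3,0,0,0,0,0.3],[0,0.1,0,0,0,0,0.3],[0,0,0,0,0,0,0.3],[0,-0.1,0,0,0,0,0.24],[0,-0.15,0,0,0,0,0.18],[0,-0.15,0,0,0,0,0.12],[0,-0.15,0,0,0,0,0.05],[0,-0.1,0,0,0,0,0.05]]], force=7)

```text
t: 11.7
ee_pos: [0.5298, -0.2059, 0.1368]
ee_rot: [-3.14, 0.007, 2.498]
contact_force: [1.9, 4.4, 1.9]
finger_gap: 0.0482
```

```bash
python3 look.py 10 wrist; python3 meas.py 10
```

```text
t11.70 vice [ -8.1  -3.6 136.8] hd [-179.93    0.42   53.12] gap 48.2 Fvice [4.6 1.2 1.9]
10
knob px 181 207 w 14 pb≈23.0 y -0.6
lid left edge x [ 86.2  -0.7 105. ] right [144.8  -0.5 105. ]
```

Request:
step_arm(deltas=[[[0,-0.1,0,0,0,0,-0.01],[0,-0.15,0,0,0,0,-0.08],[0,-0.15,0,0,0,0,-0.14],[0,0,0,0,0,0,-0.14]]])

```text
t: 12.15
ee_pos: [0.5279, -0.2084, 0.1376]
ee_rot: [3.14, 0.008, 2.497]
contact_force: [2.5, 5.4, -0.1]
finger_gap: 0.0395
```

```bash
python3 look.py 11 wrist; python3 meas.py 11
```

```text
t12.15 vice [-11.2  -3.6 137.6] hd [179.92   0.47  53.09] gap 39.5 Fvice [ 5.8  1.2 -0.1]
11
knob px 189 207 w 14 pb≈26.8 y -0.8
lid left edge x [ 87.2  -3.  105. ] right [146.3  -2.9 105. ]
```

Request:
step_arm(deltas=[[[0,-0.1,0,0,0,0,-0.2],[0,-0.1,0,0,0,0,-0.26],[0,-0.1,0,0,0,0,-0.31],[0,0,0,0,0,0,-0.31]]])

```text
t: 12.6
ee_pos: [0.5257, -0.2113, 0.1375]
ee_rot: [3.141, 0.008, 2.497]
contact_force: [1.4, 2.5, 0.9]
finger_gap: 0.0317
```

```bash
python3 look.py 12 wrist; python3 meas.py 12; python3 -c "
from h import *
im=cv2.imread('pics/wrist12.png');cv2.imwrite('pics/wz12.png',cv2.resize(im[140:290,160:560],None,fx=2,fy=2,interpolation=cv2.INTER_CUBIC))"
```

```text
t12.60 vice [-14.9  -3.6 137.5] hd [179.94   0.46  53.07] gap 31.7 Fvice [2.8 0.4 0.9]
12
knob px 197 207 w 13 pb≈30.0 y -0.8
lid left edge x [ 88.9  -4.3 105. ] right [148.9  -4.2 105. ]
```

View pics/wz12.png

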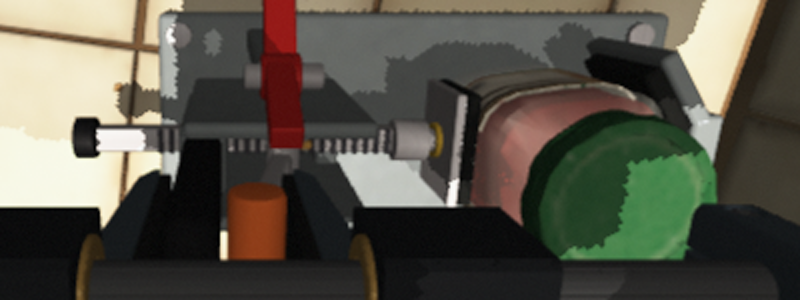

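Request:
step_arm(deltas=[[[0,0.3,0,0,0,0,-0.1],[0,0.3,0,0,0,0,0.1],[0,0.3,0,0,0,0,0.25],[0,0.3,0,0,0,0,0.3],[0,0.1,0,0,0,0,0.3],[0,0,0,0,0,0,0.3],[0,-0.1,0,0,0,0,0.24],[0,-0.15,0,0,0,0,0.18],[0,-0.15,0,0,0,0,0.12],[0,-0.1,0,0,0,0,0.12]]], force=6)

```text
t: 13.65
ee_pos: [0.531, -0.2045, 0.1375]
ee_rot: [3.141, 0.008, 2.497]
contact_force: [0.8, 1.5, 1.5]
finger_gap: 0.0511
```

```bash
python3 look.py 13 wrist; python3 meas.py 13
```

```text
t13.65 vice [ -6.3  -3.7 137.5] hd [179.99   0.47  53.1 ] gap 51.1 Fvice [1.7 0.3 1.5]
13
knob px 185 207 w 14 pb≈28.2 y -0.8
lid left edge x [ 89.   -0.7 105. ] right [147.9  -0.5 105. ]
```

Request:
step_arm(deltas=[[[0,-0.1,0,0,0,0,0.05],[0,-0.15,0,0,0,0,-0.01],[0,-0.15,0,0,0,0,-0.08],[0,0,0,0,0,0,-0.08]]], force=6)

```text
t: 14.1
ee_pos: [0.5292, -0.2073, 0.1381]
ee_rot: [3.139, 0.009, 2.497]
contact_force: [-0.3, 0.5, 0.4]
finger_gap: 0.0424
```

```bash
python3 look.py 14 wrist; python3 meas.py 14
```

```text
t14.10 vice [ -9.5  -3.9 138.1] hd [179.88   0.52  53.09] gap 42.4 Fvice [0.2 0.6 0.4]
14
knob px 190 207 w 13 pb≈29.4 y -0.8
lid left edge x [ 89.1  -3.  105. ] right [148.4  -2.9 105. ]
```

Request:
step_arm(deltas=[[[0,-0.1,0,0,0,0,-0.12],[0,-0.1,0,0,0,0,-0.16],[0,0,0,0,0,0,-0.16],[0,0,0,0,0,0,-0.16]]], force=6)

```text
t: 14.55
ee_pos: [0.5282, -0.2086, 0.1382]
ee_rot: [3.139, 0.009, 2.497]
contact_force: [2.1, 2.9, 2.2]
finger_gap: 0.0395
```

```bash
python3 look.py 15 wrist; python3 meas.py 15
```

```text
t14.55 vice [-11.2  -3.9 138.2] hd [179.83   0.54  53.08] gap 39.5 Fvice [3.6 0.1 2.2]
15
knob px 193 207 w 14 pb≈30.3 y -0.8
lid left edge x [ 89.   -3.7 105. ] right [148.5  -3.6 105. ]
```

Request:
step_arm(deltas=[[[0,0,0,0,0,0,-0.2],[0,0,0,0,0,0,-0.2],[0,0,0,0,0,0,-0.2]]], force=7)

```text
t: 14.9
ee_pos: [0.5281, -0.2087, 0.1382]
ee_rot: [3.139, 0.009, 2.497]
contact_force: [0.8, 1.9, 3.3]
finger_gap: 0.0385
```

```bash
python3 look.py 16 wrist; python3 meas.py 16
```

```text
t14.90 vice [-11.3  -3.9 138.2] hd [179.84   0.53  53.08] gap 38.5 Fvice [2.  0.5 3.3]
16
knob px 194 207 w 13 pb≈31.0 y -0.9
lid left edge x [ 88.9  -3.8 105. ] right [148.4  -3.8 105. ]
```

Request:
step_arm(deltas=[[[0,0,0,0,0,0,-0.24],[0,-0.05,0,0,0,0,-0.24],[0,0,0,0,0,0,-0.24]]], force=8)

```text
t: 15.25
ee_pos: [0.5277, -0.2092, 0.1382]
ee_rot: [3.139, 0.009, 2.497]
contact_force: [-0.3, 1.7, 3.6]
finger_gap: 0.0373
```

```bash
python3 look.py 17 wrist; python3 meas.py 17
```

```text
t15.25 vice [-12.   -3.9 138.2] hd [179.86   0.53  53.08] gap 37.3 Fvice [1.2 1.3 3.6]
17
knob px 195 207 w 13 pb≈31.1 y -0.9
lid left edge x [ 89.5  -4.  105. ] right [149.   -3.9 105. ]
```

Request:
step_arm(deltas=[[[0,0,0,0,0,0,-0.27],[0,-0.05,0,0,0,0,-0.27],[0,0,0,0,0,0,-0.27]]], force=9)

```text
t: 15.6
ee_pos: [0.5272, -0.2099, 0.1382]
ee_rot: [3.14, 0.009, 2.497]
contact_force: [0.1, -0.2, 2.3]
finger_gap: 0.0354
```

```bash
python3 look.py 18 wrist; python3 meas.py 18
```

```text
t15.60 vice [-12.8  -3.9 138.2] hd [179.88   0.53  53.08] gap 35.4 Fvice [-0.1 -0.2  2.3]
18
knob px 197 207 w 13 pb≈32.0 y -0.9
lid left edge x [ 89.3  -4.2 105. ] right [148.8  -4.1 105. ]
```

Request:
step_arm(deltas=[[[0,0,0,0,0,0,-0.31],[0,-0.05,0,0,0,0,-0.31],[0,0,0,0,0,0,-0.31]]], force=10)

```text
t: 15.95
ee_pos: [0.5267, -0.2106, 0.1382]
ee_rot: [3.14, 0.009, 2.497]
contact_force: [-1.2, -0.5, 3.1]
finger_gap: 0.034
```

```bash
python3 look.py 19 wrist side; python3 meas.py 19;python3 -c "
from h import *
im=cv2.imread('pics/wrist19.png');cv2.imwrite('pics/wz19.png',cv2.resize(im[100:290,160:560],None,fx=2,fy=2,interpolation=cv2.INTER_CUBIC))"
```

```text
t15.95 vice [-13.7  -3.9 138.2] hd [179.92   0.52  53.08] gap 34.0 Fvice [-1.2  0.7  3.1]
19
knob px 198 207 w 14 pb≈31.9 y -0.9
lid left edge x [ 89.1  -4.4 105. ] right [149.2  -4.3 105. ]
```

View pics/wz19.png

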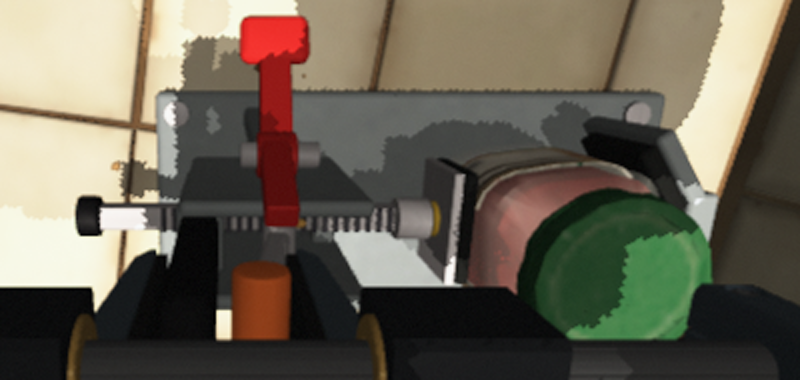

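```bash
cat > cush.py <<'E'
from h import *
import sys
def load(t): return cv2.imread(f'pics/wrist{t}.png'),dict(np.load(f'pics/wrist{t}p.npz'))
def loc(t,box,ref,z,yv):
    A,pa=load(ref);B,pb=load(t);x0,y0,x1,y1=box
    f=6;T=cv2.resize(A[y0:y1,x0:x1],None,fx=f,fy=f,interpolation=cv2.INTER_CUBIC)
    X0,Y0=max(x0-45,0),y0-12;S=cv2.resize(B[Y0:y1+12,X0:x1+45],None,fx=f,fy=f,interpolation=cv2.INTER_CUBIC)
    r=cv2.matchTemplate(S,T,cv2.TM_CCOEFF_NORMED);_,mx,_,l=cv2.minMaxLoc(r)
    du=l[0]/f+X0-x0;dv=l[1]/f+Y0-y0
    c=np.array([(x0+x1)/2,(y0+y1)/2])
    a=wv(ray('wrist',*c,z,pa));b=wv(ray('wrist',c[0]+du,c[1]+dv,z,pb))
    return (b-a)[0],mx
for t in sys.argv[1:]:
    k=loc(t,(190,194,220,218),'12',.043,0);j=loc(t,(366,174,393,206),'12',.065,0)
    print(t,'knob d %.2f (%.2f) jaw d %.2f (%.2f) cushion change %.2f'%(k+j+(k[0]-j[0],)))
E
python3 cush.py 4 6 7 9 11 12 13 14 15 16 17 18 19
```

```text
4 knob d -24.73 (0.75) jaw d 13.31 (0.51) cushion change -38.04
6 knob d -25.69 (0.97) jaw d -22.58 (0.81) cushion change -3.11
7 knob d -17.30 (0.99) jaw d -14.95 (0.95) cushion change -2.34
9 knob d -8.17 (0.99) jaw d -6.01 (0.98) cushion change -2.17
11 knob d -3.00 (0.99) jaw d -2.09 (0.99) cushion change -0.91
12 knob d 0.00 (1.00) jaw d 0.00 (1.00) cushion change 0.00
13 knob d -1.71 (0.99) jaw d 0.01 (0.98) cushion change -1.71
14 knob d -0.17 (0.99) jaw d 0.05 (0.99) cushion change -0.22
15 knob d 0.94 (0.99) jaw d 0.20 (0.99) cushion change 0.73
16 knob d 0.92 (0.99) jaw d 0.17 (0.99) cushion change 0.75
17 knob d 1.34 (0.99) jaw d 0.22 (0.98) cushion change 1.11
18 knob d 1.89 (0.99) jaw d 0.25 (0.98) cushion change 1.64
19 knob d 2.37 (0.99) jaw d 0.33 (0.98) cushion change 2.04
```

Request:
step_arm(deltas=[[[0,0,0,0,0,0,-0.31],[0,0,0,0,0,0,-0.31],[0,0,0,0,0,0,-0.31],[0,0,0,0,0,0,-0.31],[0,0,0,0,0,0,-0.31]]])

```text
t: 16.55
ee_pos: [0.5265, -0.2108, 0.1382]
ee_rot: [3.141, 0.009, 2.497]
contact_force: [-1.8, -2.7, 3.6]
finger_gap: 0.0331
```

```bash
python3 look.py 20 wrist side; python3 meas.py 20; python3 cush.py 20;python3 -c "
from h import *
im=cv2.imread('pics/side20.png');cv2.imwrite('pics/sidec20.png',cv2.resize(im[30:150,220:360],None,fx=5.5,fy=5,interpolation=cv2.INTER_CUBIC))"
```

```text
t16.55 vice [-13.9  -3.9 138.2] hd [179.94   0.52  53.08] gap 33.1 Fvice [-3.3 -0.3  3.6]
20
knob px 199 207 w 13 pb≈32.5 y -0.9
lid left edge x [ 89.5  -4.5 105. ] right [148.9  -4.3 105. ]
20 knob d 2.38 (0.99) jaw d 0.32 (0.98) cushion change 2.06
```

View pics/sidec20.png

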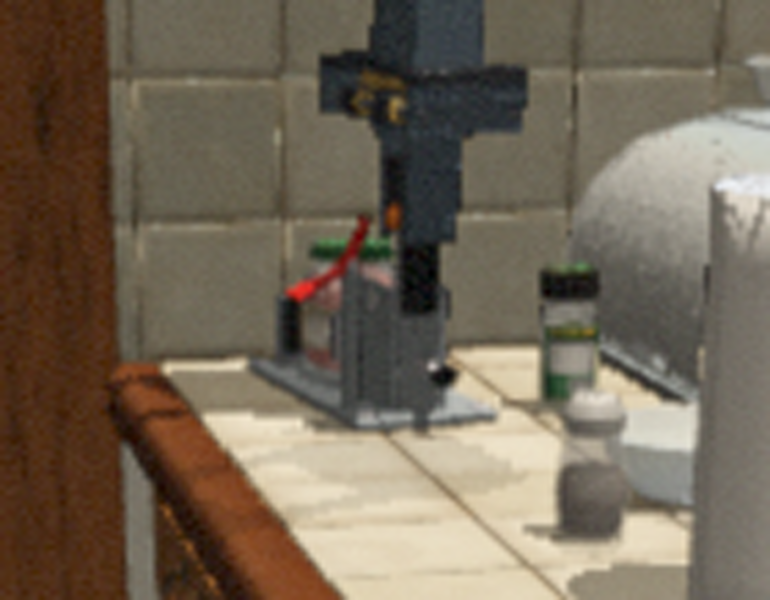

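```bash
python3 -c "
from h import *
print(arm.hand_in())"; python3 look.py x
```

```text
the job is handed in; nothing more can be done
None
the job is handed in; nothing more can be done
```

The jar is seated against the anvil and gripped, and I handed in at about 16.7 s with the fingers still squeezing the trigger and handle together. `hand_in` reports no verdict, so I only have my own checks to go on.

I carried the arm round inside the oak post and pressed the red catch off. I then pumped the trigger four times, moving the arm with each squeeze so that the rear finger stayed at the handle. The last squeeze was raised from 6 N to 10 N of grip in small steps.

**Last checks before handing in:**
- **Catch:** off in the side and wrist pictures.
- **Push bar and jar:** the push bar is at about 32 mm. The jar is upright and stopped moving while the force rose.
- **Squeeze:** the finger gap is 33 mm, short of the trigger's end stop. The grip is 10 N and the net sideways push on the tool is about 3 N, so both the bar and the handle are loaded.
- **Bystanders:** in the side view the spice jar, salt shaker and bowl look unmoved; I did not measure them.

**Jaw force, where two estimates differ:** the pictures put the spring at about 4.2 mm pushed in, or 12 to 13 N. The grip force suggests about 9 N. Both are inside 6 to 20 N.

**Small disagreement:** during the last steps the finger gap closed more than the push bar's movement accounts for. It crept a further 0.9 mm over the final half second, while the knob and jaw stayed still in the pictures.

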